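Get the rolling pin out of its narrow-mouthed box

TASK

First take the corked spice tube, which blocks the rolling pin, out of the hole in the pine box's board, stand it fully down in a free hole of the spice rack and let it go. Then tilt the rolling pin slantwise through the narrow opening of the box, one end first, and draw it out. Finish while holding the pin still in the gripper, all of it at least 5 cm higher than the top of the box; do not tip the tube over or push the other things about.

Things in the scene. Friction and masses are not known exactly. Their poses are not given: they have to be found in the camera images.
- pin_box: Fixed pine box. Origin on the shelf surface below the middle of its opening; y axis along the box, z up. Outside x -92 to +92 mm, y -177 to +217, 80 mm high. Inside x -80 to +80, y -165 to +205, floor at z 12. Two fixed boards (z 72 to 80) cover its ends and leave only y -90 to +90 open from above, over the full inner width.
- board_hole (a point): Centre, at the top (z 80 mm), of the 27 mm through hole in the board on the box's +y side (box x 0, y +140), where the spice tube stands at the start, in the way of the pin. The space under this board reaches 115 mm back from the opening (75 mm under the other), but from box y +115 to +205 cheeks narrow it to x -30 to +30.
- pin_center (a point): Centre of the wooden rolling pin, on its axis; y axis along it. 260 mm long: a barrel 30 mm in diameter, 160 mm long, and at each end a handle 18 mm in diameter, 50 mm long. About 0.12 kg, balanced here. It lies on the box's floor (axis 27 mm above the shelf), about parallel to the box's y axis, its ends under the two boards.
- pin_end_pos (a point): End of the pin's axis on its own +y side (130 mm from the centre), at the start under the board with the hole; once the tube is gone the pin can slide back on this side until its other end is free to rise through the opening.
- pin_end_neg (a point): End of the pin's axis on its own -y side (130 mm from the centre), at the start under the board without a hole.
- tube_center (a point): Centre, half-way up, of the spice tube in the box: upright, round, 24 mm in diameter, 120 mm high, glass, with a cork of the same width as its top 14 mm, about 0.06 kg. It stands loosely in the board's hole on the floor of the box, its top 132 mm above the shelf. z axis along it, up.
- tube: The same spice tube: its origin is the centre of its underside.
- pin: The same rolling pin: its origin lies 15 mm beside its axis, at its middle.
- rack: Spice rack, fixed: pine block 170 mm long (its x axis), 60 mm wide (y), 60 mm high; origin at the centre of its underside. Three round upright holes in a row along its x axis, 50 mm apart, 27 mm in diameter, 45 mm deep (hole floor 15 mm above the shelf); a tube standing in one reaches 135 mm above the shelf.
- rack_hole0 (a point): Centre of the mouth of the rack's first hole (its -x end), at the top of the block, 60 mm up. Taken by another tube at the start.
- rack_hole1 (a point): Centre of the mouth of the rack's middle hole, free.
- rack_hole2 (a point): Centre of the mouth of the rack's last hole (its +x end), free.
- rack_tube: Another, equal spice tube that stands in the rack's first hole; leave it there. Origin at the centre of its underside.
- jar_a: Green glass jar, 68 mm in diameter, 95 mm high, a bystander. Origin at the centre of its underside.
- jar_b: A second, equal green glass jar, a bystander. Origin at the centre of its underside.
- pan_lid: Aluminium saucepan lid, 170 mm in diameter, 40 mm high with its knob, a bystander. Origin at the centre of its underside.
- funnel: Red plastic funnel standing on its wide mouth, 90 mm in diameter, 98 mm high, a bystander. Origin at the centre of its underside.
- spoon_rest: White ceramic spoon rest, a bowl of 84 mm with a tab to its +y side (to 98 mm), 17 mm high, a bystander. Origin under the bowl's centre.
- opener: Steel bottle opener lying flat, 130 mm long along its x axis, 6 mm thick, a bystander. Origin under it, near its middle.
Mind the look-alikes: they are no part of the job. Of the things that look like the rack, the smaller one is meant.

How it is judged:
By the outcome, as a careful person would: the job done as asked, in the order asked, and still so for the second after the job is handed in, while the arm keeps its last pose, push and grip.
It also fails if it takes over 61 s, if anything falls off the work surface, if the arm or the gripper's body presses on something with over 40 N, if the wrist force passes 120 N, or if a joint passes its speed limit or range.

ROBOT

A 6-joint arm with a two-finger parallel gripper is mounted at the origin on the work surface. World frame = base frame: x ahead of the robot, y to its left, z up, the work surface at z = 0. Lengths are in m, angles in rad, forces in N, time in s.
With the tool pointing down it reaches from about 0.375 to 0.9 m from the base axis. Payload 3.1 kg.
Tool frame: the origin (TCP) lies midway between the tips of the shut fingers; the grasp point (between the pads) lies 19 mm behind it; z points along the fingers, y is the line along which they close (so a half turn about z gives the same grasp; the last joint's range is limited). The gripper opens to 85 mm and grips with 20 to 120 N. Pads are 22 mm wide; open, the fingers measure 114 mm over their backs; the gripper's body (76 mm by 85 mm) begins 54 mm behind the grasp point. The pads swing forward as they close: fully open they stand 13 mm farther back than shut.
Start: joints at [0.923, 0.527, 1.433, -0, 1.181, -0.178], TCP at [0.282, 0.558, 0.196] pointing down, gripper open.
Joint ranges: [-3.08, 3.08], [-0.75, 2.2], [0.22, 2.44], [-1.43, 4.57], [0, 2.65], [-2.85, 2.85]. Speed limits (rad/s): [2.79, 2.79, 3.14, 3.14, 3.14, 3.14].

INTERFACE

Orientations are given as a unit quaternion [x, y, z, w].
In Python, from station import manip gives the robot as it stands. The module is installed in compiled form; this text tells all that it offers.
- The arm moves only by the tool apply_moves, never from a script. Its arguments are lists of equal length, an entry for each row: "claw": the gripper's target within -1 to 1 (fully open at 1, half-way at 0, shut at -1); "travel": the shift along the tool's x, y, z scaled (see below), a list of three; "turn": the turn, a rotation vector about the tool's x, y, z scaled (see below), a list of three. In form: {"claw": [claw, ...], "travel": [[dx, dy, dz], ...], "turn": [[rx, ry, rz], ...]}. A call has 1 to 5 rows; each row is the pose to reach, as a shift and turn from the pose commanded when the call began, along the tool's axes at that moment, turning the shorter way round; what a row does not reach only later rows make up. The controller multiplies each number of a shift by 800 mm and each number of a turn by 180 degrees. A row lasts 1/12 s, in which the tool goes at most 41.7 mm and 7.16 degrees, less where a joint would pass 70% of its speed; a pose out of reach is approached as far as the arm can. A call with a number of a shift or a turn outside -1 to 1 is refused whole. A call with a gripper value outside its range is refused whole. The fingers move at their own pace and stop on an object; "newtons" is the grip in N (left out, the last holds). Time passes only in rows, so rows that repeat a pose let the fingers close. It gives the time, the measured TCP pose, the force, the opening and the grip force at its end, in the units of the state.
- manip.sense(): the state, without advancing time (a new reading comes with each control period).
- manip.snapshot(name): name is "side" or "top" or "wrist"; returns a dict with "pixels" (400x640x3 uint8, red, green, blue), "depth" (400x640 float32, m along the optical axis (not along the pixel's ray), 0 where there is no reading), "intrinsics" (3x3 intrinsics, pixels), "R" (3x3) and "t" (3): a world point X has camera coordinates R X + t. Camera axes: x right, y down, z forward; pixel columns grow to the right and rows downward; lengths in m; the calibration is good to about 2 mm. The wrist camera is an equidistant fisheye: a pixel r from the principal point sees the ray r / f radians off the axis. A picture is of the moment at which its call begins.
- manip.sign_off(): hands the job in; it is judged then, once.
The state is a dict: "t": time; "q": joint angles; "qd": joint speeds; "tau": joint torques, N m; "tcp_pos": TCP position; "tool_rot": TCP orientation; "force": force on the tool from outside, world axes, zero at the start; "ft_torque": the same for the moment, N m; "finger_gap": opening from 0.0 (shut) to 1.0 (fully open); "gripper_force": force on a finger pad.
Only numpy, scipy, OpenCV 4.12 (cv2) and the standard library are available. Lean on these libraries where they do the work, as an engineer would, in place of code of your own. Each camera call takes 0.05 s, during which the arm holds its last target. There are 200 camera calls.

## Working session

There is one attempt and no reset: what is moved stays moved. The work goes in short steps, Python scripts to look and compute and a tool call to move; the robot and the scene stay as the last step left them, time stands still between calls to the robot, and variables do not carry over. Pictures are saved under pics/ and viewed, at most 10 in all, crops included, and the job is handed in when it is done.

Besides the shell and the picture viewer there is one more tool, called after ">>>" as name(argument=value, ...), one argument or row to a line, values as JSON. apply_moves: Moves the arm, as the interface text tells. Shifts and turns lie within -1 to 1; 1 stands for 800 mm of shift or 180 degrees of turn. Its arguments: {"type":"object","properties":{"claw":{"type":"array","items":{"type":"number"}},"travel":{"type":"array","items":{"type":"array","items":{"type":"number"}}},"turn":{"type":"array","items":{"type":"array","items":{"type":"number"}}},"newtons":{"type":"number"}},"required":["claw","travel","turn"]}

```bash
mkdir -p pics
cat > h.py <<'E'
import numpy as np, cv2, pickle
from station import manip
def snap(n,f):
    s=manip.snapshot(n); pickle.dump(s,open(f'{f}.pkl','wb')); cv2.imwrite(f'pics/{f}.png',s['pixels'][:,:,::-1]); return s
def pt(s,u,v):  # depth point (pinhole)
    K=s['intrinsics'];z=s['depth'][int(v),int(u)]
    c=np.array([(u-K[0,2])/K[0,0]*z,(v-K[1,2])/K[1,1]*z,z]); return np.array(s['R']).T@(c-s['t'])
def plane(s,u,v,h):
    K=s['intrinsics'];R=np.array(s['R']);c=np.array([(u-K[0,2])/K[0,0],(v-K[1,2])/K[1,1],1])
    d=R.T@c;o=-R.T@np.array(s['t']);return o+d*(h-o[2])/d[2]
def cloud(s):
    K=s['intrinsics'];z=s['depth'];v,u=np.mgrid[:400,:640]
    c=np.stack([(u-K[0,2])/K[0,0]*z,(v-K[1,2])/K[1,1]*z,z],-1);P=(c-np.array(s['t']))@np.array(s['R']);P[z==0]=np.nan;return P
E
python3 - <<'E'
from h import *
for n in('top','side'):
    s=snap(n,n+'0'); print(n,s['intrinsics'].tolist(),(-np.array(s['R']).T@s['t']).round(3),np.array(s['R']).round(2).tolist())
print(manip.sense())
E
```

```text
top [[382.0257239635216, 0.0, 320.3482145634195], [0.0, 382.0257239635216, 197.37043229279976], [0.0, 0.0, 1.0]] [ 0.397 -0.04   1.255] [[-0.03, -1.0, -0.0], [-1.0, 0.03, -0.09], [0.09, 0.0, -1.0]]
side [[425.7010808325286, 0.0, 310.3492520824982], [0.0, 425.7010808325286, 197.61672117579096], [0.0, 0.0, 1.0]] [ 0.409 -0.858  0.798] [[0.99, -0.14, 0.0], [-0.09, -0.64, -0.76], [0.11, 0.76, -0.65]]
{'t': 0.1, 'q': array([ 9.23525557e-01,  5.28370533e-01,  1.43378660e+00,  2.02520871e-05,
        1.18141242e+00, -1.78511815e-01]), 'qd': array([ 0.00026671, -0.00123741, -0.00289054, -0.0004528 , -0.00136766,
        0.00042727]), 'tau': array([-4.27952609e-04, -4.43302917e+01, -1.78586483e+01, -2.54767865e-04,
        3.89731998e-03, -2.48972759e-05]), 'tcp_pos': array([0.28189574, 0.55701034, 0.19542924]), 'tool_rot': array([ 2.32243108e-01,  9.72657268e-01, -9.01624282e-04, -4.05200623e-04]), 'force': array([-0.50648771,  0.1036833 , -0.62771539]), 'ft_torque': array([-0.0126182 ,  0.06925546,  0.0093022 ]), 'gripper_force': 0.0, 'finger_gap': 0.9952682995772597}
```

View pics/top0.png

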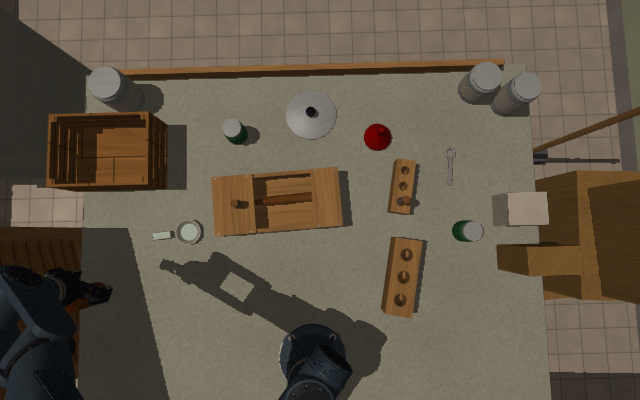

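View pics/side0.png

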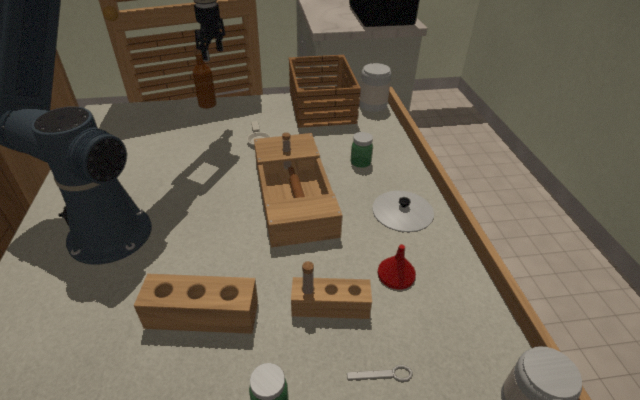

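Run:
```python
from h import *
t=pickle.load(open('top0.pkl','rb'))
im=t['pixels'][:,:,::-1]
cv2.imwrite('pics/crop.png',cv2.resize(im[150:330,200:432],None,fx=3.3,fy=3.3,interpolation=cv2.INTER_CUBIC))
P=cloud(t); z=P[...,2]
v,u=np.mgrid[:400,:640]
for nm,(u0,u1,v0,v1),(a,b) in [('box',(200,355,155,245),(.07,.09)),('rack',(380,425,150,222),(.05,.07)),('bigrack',(375,430,230,325),(.04,.12))]:
    m=(u>u0)&(u<u1)&(v>v0)&(v<v1)
    zz=z[m]; print(nm,np.histogram(zz[np.isfinite(zz)],bins=np.arange(0,.15,.01))[0])
    m&=(z>a)&(z<b)
    Q=P[m][:,:2].astype(np.float32); print(cv2.minAreaRect(Q),np.median(z[m]), cv2.boxPoints(cv2.minAreaRect(Q)).round(3).tolist())
# tubes: top z>.115
for nm,(u0,u1,v0,v1) in [('tube',(200,270,180,230)),('racktube',(380,425,180,222))]:
    m=(u>u0)&(u<u1)&(v>v0)&(v<v1)&(z>.122)&(z<.145); print(nm,P[m].mean(0),m.sum(),u[m].mean(),v[m].mean(),np.ptp(P[m],axis=0), plane(t,u[m].mean(),v[m].mean(),.1335))
# pin : z .03-.048 within opening
m=(u>257)&(u<312)&(v>178)&(v<222)&(z>.022)&(z<.05);Q=P[m]
print('pin',Q.mean(0),m.sum(),cv2.minAreaRect(Q[:,:2].astype(np.float32)))
# rack dark holes
m=(u>380)&(u<425)&(v>155)&(v<195)&(z<.05)&(z>.0)
n,l,st,c=cv2.connectedComponentsWithStats(((u>388)&(u<418)&(v>160)&(v<197)&(im.sum(2)<200)).astype(np.uint8))
for i in range(1,n): print(st[i],c[i],plane(t,*c[i],.06))
```

```text
box [2757 1436   74  357  150   33  202 3167 1156    4    5    6   24   32]
((0.490943968296051, 0.0975130945444107), (0.18422988057136536, 0.39522284269332886), 3.3967843055725098) 0.07853201461403318 [[0.3869999945163727, 0.289000004529953], [0.41100001335144043, -0.10499999672174454], [0.5950000286102295, -0.09399999678134918], [0.5709999799728394, 0.30000001192092896]]
rack [614  91  48  39  56 580 274   5   6   6   5   7   7  50]
((0.530247151851654, -0.3000151813030243), (0.06095026433467865, 0.1703355461359024), 80.20296478271484) 0.0588178256973827 [[0.4410000145435333, -0.3160000145435333], [0.609000027179718, -0.3449999988079071], [0.6190000176429749, -0.2840000092983246], [0.4519999921321869, -0.2549999952316284]]
bigrack [1047  145  143   78   68   75   72  539 1312    0    0    0    0    0]
((0.24931016564369202, -0.2847622036933899), (0.08392119407653809, 0.23312833905220032), 79.59720611572266) 0.08097445932014771 [[0.12700000405311584, -0.3050000071525574], [0.35600000619888306, -0.34700000286102295], [0.3720000088214874, -0.26499998569488525], [0.1420000046491623, -0
[... 167 characters left out ...]
 -0.29070191  0.13324385] 57 405.82456140350877 199.43859649122808 [0.02126471 0.02275211 0.01362435] [ 0.48091368 -0.29065113  0.1335    ]
pin [0.50086863 0.07255812 0.03672457] 478 ((0.5248876214027405, 0.07588264346122742), (0.1711748242378235, 0.08570630103349686), 89.98252868652344)
[390 161   7  36  97] [392.87628866 178.67010309] [ 0.55307088 -0.26924476  0.06      ]
[412 164   6  33 118] [415.07627119 181.69491525] [ 0.54168956 -0.33869225  0.06      ]
[401 166   8   9  50] [404.44 169.64] [ 0.58085585 -0.30692207  0.06      ]
[399 182   8   8  48] [402.625      185.27083333] [ 0.53136731 -0.29902499  0.06      ]
[407 196   1   1   1] [407. 196.] [ 0.49714968 -0.31126388  0.06      ]
```

View pics/crop.png

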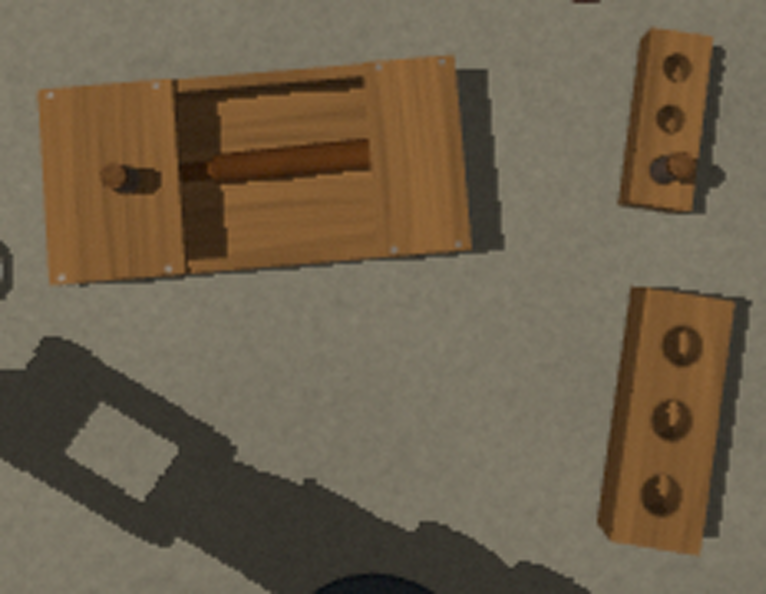

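Smaller rack: top px (404,187), 170×60 mm with a tube in its near hole; the look-alike at (404,277) is 233×84 mm and empty. So the first is meant. The crop confirms it. The spice tube is in the box board at (234,203), and the pin in the opening at (288,199). I'll use the far free hole at (404,170).

>>> apply_moves(
  claw=[1, 1, 1, 1, 1],
  travel=[
    [-0.417, -0.266, 0],
    [-0.417, -0.266, 0],
    [-0.417, -0.266, 0],
    [-0.417, -0.266, 0],
    [-0.417, -0.266, 0],
  ],
  turn=[
    [0, 0, 0.331],
    [0, 0, 0.331],
    [0, 0, 0.331],
    [0, 0, 0.331],
    [0, 0, 0.331],
  ],
  newtons=40,
)

```text
t: 0.52
tcp_pos: [0.3886, 0.3765, 0.1959]
tool_rot: [0.522, 0.853, -0.0, -0.0]
force: [0.7, 1.0, -0.3]
finger_gap: 0.998
gripper_force: 0.0
```

```bash
cat >> h.py <<'E'
from scipy.spatial.transform import Rotation as Ro
YD=np.array([-.061,.998,0]);XD=np.array([.998,.061,0]);BO=np.array([.4922,.0775,0])
RD=np.array([YD,XD,[0,0,-1]]).T  # tool down, y_tool = box x
def tilt(deg): # tool turned about box x axis; +: tool z leans toward... 
    return Ro.from_rotvec(np.radians(deg)*XD).as_matrix()@RD
def go(p,R=RD):
    s=manip.sense();T=Ro.from_quat(s['tool_rot']).as_matrix()
    print('t',round(s['t'],2),'tcp',s['tcp_pos'].round(4),'F',s['force'].round(1),'q',s['q'].round(2),'gap',round(s['finger_gap'],3),s['gripper_force'])
    print('travel',(T.T@(np.array(p)-s['tcp_pos'])/.8).round(4).tolist(),'turn',(Ro.from_matrix(T.T@R).as_rotvec()/np.pi).round(4).tolist())
E
python3 -c "
from h import *
go([.4833,.216,.195])"
```

```text
t 0.52 tcp [0.3886 0.3765 0.1959] F [ 0.7  1.  -0.3] q [ 0.56  0.42  1.64 -0.    1.08  0.09] gap 0.998 0.0
travel [-0.2325, 0.0143, 0.0012] turn [-0.0003, 0.0001, 0.1307]
```

>>> apply_moves(
  claw=[1, 1, 1, 1, 1],
  travel=[
    [-0.2325, 0.0143, 0.001],
    [-0.2325, 0.0143, 0.001],
    [-0.2325, 0.0143, 0.001],
    [-0.2325, 0.0143, 0.001],
    [-0.2325, 0.0143, 0.001],
  ],
  turn=[
    [0, 0, 0.131],
    [0, 0, 0.131],
    [0, 0, 0.131],
    [0, 0, 0.131],
    [0, 0, 0.131],
  ],
)

```text
t: 0.93
tcp_pos: [0.4863, 0.2143, 0.1953]
tool_rot: [0.685, 0.728, -0.0, 0.001]
force: [0.2, 0.3, 0.3]
finger_gap: 1.002
gripper_force: 0.0
```

```bash
python3 -c "
from h import *
go([.4833,.216,.195])
s=snap('wrist','w1');print(s['intrinsics'].tolist(),(-np.array(s['R']).T@s['t']).round(3))"
```

```text
t 0.93 tcp [0.4863 0.2143 0.1953] F [0.2 0.3 0.3] q [ 0.21  0.4   1.67 -0.    1.07  0.15] gap 1.002 0.0
travel [0.0023, -0.0036, 0.0004] turn [0.0003, 0.0005, -0.0001]
[[309.70691628693146, 0.0, 319.88073579445165], [0.0, 309.70691628693146, 202.68888916285536], [0.0, 0.0, 1.0]] [0.48  0.294 0.373]
```

View pics/w1.png

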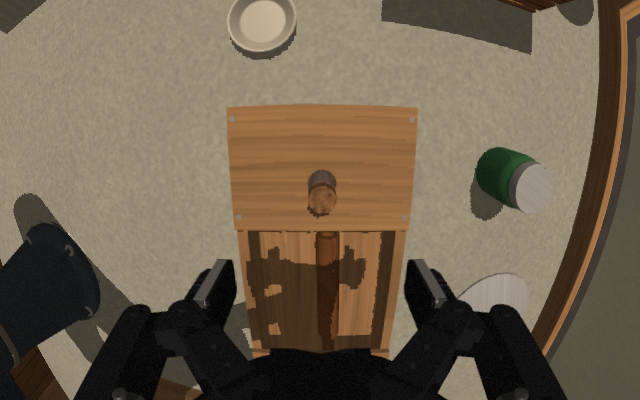

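The wrist view shows the cork's top at about (322,203), between the fingers, and the pin at (328,290).

```bash
cat >> h.py <<'E'
def fish(s,u,v,h):
    K=s['intrinsics'];R=np.array(s['R']);a=np.array([(u-K[0,2])/K[0,0],(v-K[1,2])/K[1,1]]);r=np.hypot(*a)+1e-9
    c=np.r_[a/r*np.sin(r),np.cos(r)];d=R.T@c;o=-R.T@np.array(s['t']);return o+d*(h-o[2])/d[2]
E
python3 - <<'E'
from h import *
s=pickle.load(open('w1.pkl','rb'));z=s['depth']
v,u=np.mgrid[:400,:640]
m=(u>300)&(u<345)&(v>165)&(v<222)&(z<.252)&(z>.2)
print(m.sum(),u[m].mean(),v[m].mean(),np.ptp(u[m]),np.ptp(v[m]),np.median(z[m]))
print('tube',fish(s,u[m].mean(),v[m].mean(),.132))
for c in[(228,107),(417,108),(238,229),(408,230)]: print(fish(s,*c,.08),BO+XD*0)
for vv in(245,270,300,320):
    print([fish(s,q,vv,.027).round(4) for q in(317,338)])
    row=s['depth'][vv,300:360]; print(row[::3].round(3))
go([.4833,.216,.195])
E
```

```text
238 321.64285714285717 191.98739495798318 27 16 0.25093108
tube [0.48651738 0.22343847 0.132     ]
[0.39330158 0.28802057 0.08      ] [0.4922 0.0775 0.    ]
[0.57416278 0.29819843 0.08      ] [0.4922 0.0775 0.    ]
[0.40250736 0.16276082 0.08      ] [0.4922 0.0775 0.    ]
[0.58170175 0.17209044 0.08      ] [0.4922 0.0775 0.    ]
[array([0.4876, 0.124 , 0.027 ]), array([0.5137, 0.1255, 0.027 ])]
[0.398 0.398 0.398 0.398 0.398 0.397 0.371 0.367 0.365 0.366 0.366 0.367
 0.371 0.376 0.397 0.399 0.399 0.398 0.398 0.397]
[array([0.4897, 0.0879, 0.027 ]), array([0.5167, 0.0893, 0.027 ])]
[0.409 0.41  0.41  0.41  0.41  0.411 0.383 0.38  0.377 0.378 0.377 0.378
 0.382 0.388 0.408 0.411 0.411 0.409 0.412 0.412]
[array([0.4923, 0.0396, 0.027 ]), array([0.521 , 0.0411, 0.027 ])]
[0.425 0.426 0.426 0.425 0.426 0.425 0.4   0.395 0.392 0.391 0.39  0.392
 0.395 0.426 0.425 0.426 0.426 0.427 0.427 0.427]
[array([0.4943, 0.0034, 0.027 ]), array([0.5242, 0.0049, 0.027 ])]
[0.437 0.437 0.439 0.438 0.439 0.439 0.412 0.407 0.403 0.403 0.403 0.405
 0.407 0.438 0.439 0.437 0.439 0.438 0.44  0.437]
t 0.98 tcp [0.4878 0.2128 0.1953] F [ 2.  -0.5  0.3] q [ 0.2   0.4   1.67 -0.    1.07  0.14] gap 0.998 0.0
travel [0.0043, -0.0053, 0.0004] turn [0.0007, 0.0009, -0.0002]
```

>>> apply_moves(
  claw=[1, 1, 1, 1, 1],
  travel=[
    [0.0036, -0.0033, 0.03],
    [0.0036, -0.0033, 0.07],
    [0.0036, -0.0033, 0.11],
    [0.0036, -0.0033, 0.133],
    [0.0036, -0.0033, 0.133],
  ],
  turn=[
    [0, 0, 0],
    [0, 0, 0],
    [0, 0, 0],
    [0, 0, 0],
    [0, 0, 0],
  ],
)

```text
t: 1.4
tcp_pos: [0.4774, 0.2202, 0.0851]
tool_rot: [0.684, 0.73, -0.004, -0.003]
force: [-0.4, -1.5, 0.2]
finger_gap: 0.999
gripper_force: 0.0
```

>>> apply_moves(
  claw=[-1, -1, -1, -1, -1],
  travel=[
    [0, 0, 0],
    [0, 0, 0],
    [0, 0, 0],
    [0, 0, 0],
    [0, 0, 0],
  ],
  turn=[
    [0, 0, 0],
    [0, 0, 0],
    [0, 0, 0],
    [0, 0, 0],
    [0, 0, 0],
  ],
  newtons=30,
)

```text
t: 1.82
tcp_pos: [0.4822, 0.2213, 0.0904]
tool_rot: [0.684, 0.73, 0.001, 0.001]
force: [1.4, 0.5, 0.6]
finger_gap: 0.294
gripper_force: 0.4
```

>>> apply_moves(
  claw=[-1, -1, -1, -1, -1],
  travel=[
    [0, 0, 0],
    [0, 0, 0],
    [0, 0, 0],
    [0, 0, 0],
    [0, 0, 0],
  ],
  turn=[
    [0, 0, 0],
    [0, 0, 0],
    [0, 0, 0],
    [0, 0, 0],
    [0, 0, 0],
  ],
)

```text
t: 2.23
tcp_pos: [0.4824, 0.2213, 0.0903]
tool_rot: [0.684, 0.73, 0.001, 0.001]
force: [0.8, -0.4, 6.0]
finger_gap: 0.257
gripper_force: 29.5
```

>>> apply_moves(
  claw=[-1, -1, -1, -1, -1],
  travel=[
    [0, 0, -0.025],
    [0, 0, -0.06],
    [0, 0, -0.1],
    [0, 0, -0.14],
    [0, 0, -0.17],
  ],
  turn=[
    [0, 0, 0],
    [0, 0, 0],
    [0, 0, 0],
    [0, 0, 0],
    [0, 0, 0],
  ],
)

```text
t: 2.65
tcp_pos: [0.4814, 0.2211, 0.2275]
tool_rot: [0.684, 0.73, 0.001, 0.0]
force: [1.1, -0.1, -0.7]
finger_gap: 0.257
gripper_force: 29.8
```

>>> apply_moves(
  claw=[-1, -1, -1],
  travel=[
    [0, 0, 0],
    [0, 0, 0],
    [0, 0, 0],
  ],
  turn=[
    [0, 0, 0],
    [0, 0, 0],
    [0, 0, 0],
  ],
)

```text
t: 2.9
tcp_pos: [0.48, 0.2207, 0.2243]
tool_rot: [0.684, 0.73, -0.001, -0.001]
force: [0.2, -0.1, -0.5]
finger_gap: 0.256
gripper_force: 29.8
```

```bash
python3 -c "
from h import *
go([.5795,-.3085,.225])
snap('side','s1');snap('top','t1')"
```

```text
t 2.9 tcp [0.48   0.2207 0.2243] F [ 0.2 -0.1 -0.5] q [0.22 0.36 1.64 0.   1.14 0.15] gap 0.256 29.821693897247314
travel [-0.6682, 0.0808, -0.0009] turn [-0.0007, 0.0001, 0.0014]
```

>>> apply_moves(
  claw=[-1, -1, -1, -1, -1],
  travel=[
    [-0.03, 0.004, 0],
    [-0.08, 0.01, 0],
    [-0.13, 0.016, 0],
    [-0.18, 0.022, 0],
    [-0.23, 0.028, 0],
  ],
  turn=[
    [0, 0, 0],
    [0, 0, 0],
    [0, 0, 0],
    [0, 0, 0],
    [0, 0, 0],
  ],
)

```text
t: 3.42
tcp_pos: [0.5146, 0.0374, 0.2235]
tool_rot: [0.683, 0.73, -0.001, -0.001]
force: [1.5, -0.2, -0.2]
finger_gap: 0.255
gripper_force: 29.8
```

>>> apply_moves(
  claw=[-1, -1, -1, -1, -1],
  travel=[
    [-0.05, 0.006, 0],
    [-0.1, 0.012, 0],
    [-0.15, 0.018, 0],
    [-0.2, 0.024, 0],
    [-0.25, 0.03, 0],
  ],
  turn=[
    [0, 0, 0],
    [0, 0, 0],
    [0, 0, 0],
    [0, 0, 0],
    [0, 0, 0],
  ],
)

```text
t: 3.83
tcp_pos: [0.5516, -0.1608, 0.2233]
tool_rot: [0.684, 0.73, -0.0, -0.002]
force: [0.3, 0.6, -0.6]
finger_gap: 0.251
gripper_force: 29.8
```

```bash
python3 -c "
from h import *
go([.5795,-.3035,.225])"
```

```text
t 3.83 tcp [ 0.5516 -0.1608  0.2233] F [ 0.3  0.6 -0.6] q [-0.48  0.43  1.53  0.    1.19 -0.54] gap 0.251 29.78422611951828
travel [-0.1803, 0.0232, -0.0026] turn [-0.001, -0.0007, 0.0013]
```

>>> apply_moves(
  claw=[-1, -1, -1, -1, -1],
  travel=[
    [-0.05, 0.007, 0],
    [-0.1, 0.013, 0],
    [-0.145, 0.019, 0],
    [-0.174, 0.022, 0],
    [-0.174, 0.022, 0],
  ],
  turn=[
    [0, 0, 0],
    [0, 0, 0],
    [0, 0, 0],
    [0, 0, 0],
    [0, 0, 0],
  ],
)

```text
t: 4.25
tcp_pos: [0.5791, -0.3027, 0.2226]
tool_rot: [0.685, 0.728, -0.001, 0.0]
force: [0.5, 0.3, -0.3]
finger_gap: 0.257
gripper_force: 29.8
```

>>> apply_moves(
  claw=[-1, -1, -1, -1, -1],
  travel=[
    [0, 0, 0],
    [0, 0, 0],
    [0, 0, 0],
    [0, 0, 0],
    [0, 0, 0],
  ],
  turn=[
    [0, 0, 0],
    [0, 0, 0],
    [0, 0, 0],
    [0, 0, 0],
    [0, 0, 0],
  ],
)

```text
t: 4.67
tcp_pos: [0.5792, -0.2955, 0.2252]
tool_rot: [0.683, 0.73, 0.0, -0.0]
force: [-0.7, 0.1, -0.1]
finger_gap: 0.252
gripper_force: 29.8
```

Run:
```python
from h import *
go([.5795,-.3035,.225])
a=snap('side','s2');b=snap('wrist','w2');c=snap('top','t2')
p=lambda im,u0,v0,w,h,f:cv2.resize(im[v0:v0+h,u0:u0+w,::-1],(400,400))
cv2.imwrite('pics/m2.png',np.hstack([p(a['pixels'],270,190,130,130,3),p(b['pixels'],220,120,200,200,3)]))
```

```text
t 4.67 tcp [ 0.5792 -0.2955  0.2252] F [-0.7  0.1 -0.1] q [-0.64  0.53  1.33  0.    1.28 -0.71] gap 0.252 29.78011429309845
travel [-0.01, -0.0003, 0.0003] turn [-0.0001, -0.0001, 0.0019]
```

View pics/m2.png

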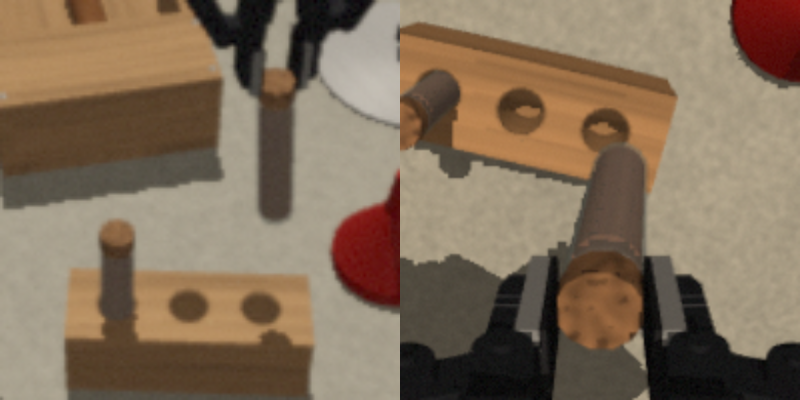

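The side crop (left) shows the tube hanging upright with its bottom at (275,212). The free far hole is at (261,307) and the rack tube at (117,240). The wrist crop (right) shows the hole at (606,130), tube bottom at ~(621,170), cork at (600,300).

Run:
```python
from h import *
a=pickle.load(open('s2.pkl','rb'));b=pickle.load(open('w2.pkl','rb'));c=pickle.load(open('t2.pkl','rb'))
S=lambda x,y:(270+x/3.077,190+y/3.077)
W=lambda x,y:(220+(x-400)/2,120+y/2)
print('side hole2',plane(a,*S(261,307),.06),'hole1',plane(a,*S(188,305),.06),'racktube top',plane(a,*S(117,234),.135),'bottom',plane(a,*S(275,208),.147),'top',plane(a,*S(278,82),.267))
print('wrist hole2',fish(b,*W(606,130),.06),'hole1',fish(b,*W(521,111),.06),'bot',fish(b,*W(621,170),.147),'top',fish(b,*W(600,306),.267))
```

```text
side hole2 [ 0.58342961 -0.30917671  0.06      ] hole1 [ 0.53348008 -0.30054635  0.06      ] racktube top [ 0.48461024 -0.29393716  0.135     ] bottom [ 0.58952077 -0.29626568  0.147     ] top [ 0.58048251 -0.30249779  0.267     ]
wrist hole2 [ 0.58305545 -0.30787384  0.06      ] hole1 [ 0.53388492 -0.29973185  0.06      ] bot [ 0.58832829 -0.30219589  0.147     ] top [ 0.57879494 -0.29866152  0.267     ]
```

>>> apply_moves(
  claw=[-1, -1, -1, -1, -1],
  travel=[
    [-0.006, -0.001, 0.02],
    [-0.011, -0.001, 0.045],
    [-0.011, -0.001, 0.07],
    [-0.011, -0.001, 0.085],
    [-0.011, -0.001, 0.085],
  ],
  turn=[
    [0.024, 0, 0],
    [0.024, 0, 0],
    [0.024, 0, 0],
    [0.024, 0, 0],
    [0.024, 0, 0],
  ],
)

```text
t: 5.23
tcp_pos: [0.5771, -0.3041, 0.1539]
tool_rot: [0.683, 0.729, -0.028, -0.029]
force: [-0.8, 0.5, -0.9]
finger_gap: 0.26
gripper_force: 29.8
```

>>> apply_moves(
  claw=[-1, -1, -1, -1, -1],
  travel=[
    [0, 0, 0],
    [0, 0, 0],
    [0, 0, 0],
    [0, 0, 0],
    [0, 0, 0],
  ],
  turn=[
    [0, 0, 0],
    [0, 0, 0],
    [0, 0, 0],
    [0, 0, 0],
    [0, 0, 0],
  ],
)

```text
t: 5.65
tcp_pos: [0.5795, -0.3061, 0.1583]
tool_rot: [0.683, 0.729, -0.027, -0.025]
force: [-0.6, 0.3, -0.3]
finger_gap: 0.262
gripper_force: 29.8
```

Run:
```python
from h import *
go([.5795,-.3035,.155])
a=snap('side','s3');b=snap('wrist','w3')
p=lambda im,u0,v0,w,h:cv2.resize(im[v0:v0+h,u0:u0+w,::-1],(400,400),interpolation=cv2.INTER_CUBIC)
cv2.imwrite('pics/m3.png',np.hstack([p(a['pixels'],300,200,100,100),p(b['pixels'],240,140,160,160)]))
```

```text
t 5.65 tcp [ 0.5795 -0.3061  0.1583] F [-0.6  0.3 -0.3] q [-0.63  0.64  1.33 -0.05  1.23 -0.68] gap 0.262 29.804897010326385
travel [0.0033, 0.0006, 0.0041] turn [-0.0235, 0.0005, 0.0014]
```

View pics/m3.png

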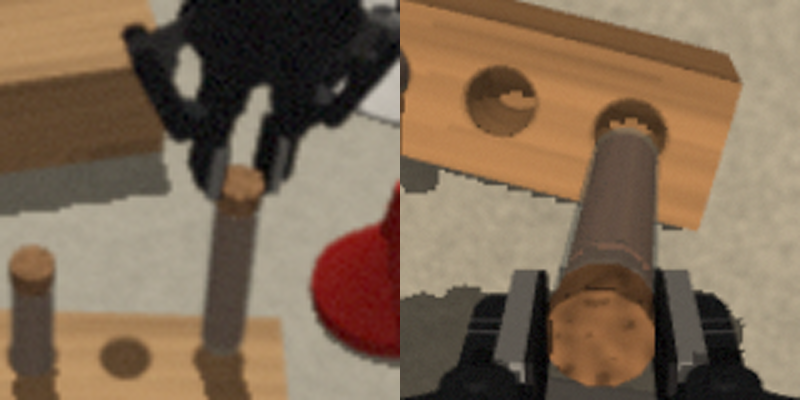

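Side crop: cork at (242,182), tube bottom at (222,345). Wrist crop: cork (602,337), bottom ~(627,145), hole (631,130).

Run:
```python
from h import *
a=pickle.load(open('s3.pkl','rb'));b=pickle.load(open('w3.pkl','rb'))
S=lambda x,y:(300+x/4,200+y/4)
W=lambda x,y:(240+(x-400)/2.5,140+y/2.5)
print('side bottom',plane(a,*S(222,346),.08),'top',plane(a,*S(242,182),.2))
print('wrist hole2',fish(b,*W(631,131),.06),'hole1',fish(b,*W(502,100),.06),'bot',fish(b,*W(627,150),.08),'top',fish(b,*W(602,337),.2))
K=b['intrinsics'];
# expected image of vertical tube under its top
for f in (fish,):
    pass
```

```text
side bottom [ 0.58193959 -0.31596919  0.08      ] top [ 0.58390603 -0.31213576  0.2       ]
wrist hole2 [ 0.58307215 -0.30706258  0.06      ] hole1 [ 0.53437047 -0.2991305   0.06      ] bot [ 0.5824636  -0.30807952  0.08      ] top [ 0.58239207 -0.30944301  0.2       ]
```

>>> apply_moves(
  claw=[-1, -1, -1, -1, -1],
  travel=[
    [0.0025, 0.001, 0.0],
    [0.0025, 0.002, 0.01],
    [0.0025, 0.0025, 0.02],
    [0.0025, 0.0034, 0.032],
    [0.0025, 0.004, 0.04],
  ],
  turn=[
    [0, 0, 0],
    [0, 0, 0],
    [0, 0, 0],
    [0, 0, 0],
    [0, 0, 0],
  ],
)

```text
t: 6.17
tcp_pos: [0.5788, -0.3031, 0.123]
tool_rot: [0.683, 0.729, -0.028, -0.027]
force: [0.3, -0.3, 0.7]
finger_gap: 0.255
gripper_force: 29.8
```

>>> apply_moves(
  claw=[-1, -1, -1, -1],
  travel=[
    [0, 0, 0],
    [0, 0, 0],
    [0, 0, 0],
    [0, 0, 0],
  ],
  turn=[
    [0, 0, 0],
    [0, 0, 0],
    [0, 0, 0],
    [0, 0, 0],
  ],
)

```text
t: 6.5
tcp_pos: [0.5799, -0.304, 0.1253]
tool_rot: [0.683, 0.729, -0.027, -0.025]
force: [0.5, 1.0, -0.0]
finger_gap: 0.258
gripper_force: 29.8
```

Run:
```python
from h import *
go([.5795,-.304,.093])
```

```text
t 6.5 tcp [ 0.5799 -0.304   0.1253] F [ 0.5  1.  -0. ] q [-0.63  0.67  1.36 -0.05  1.17 -0.67] gap 0.258 29.821498095989227
travel [0.0, 0.0025, 0.0403] turn [-0.0238, 0.0002, 0.0014]
```

>>> apply_moves(
  claw=[-1, -1, -1, -1, -1],
  travel=[
    [0, 0.0007, 0.01],
    [0, 0.0014, 0.02],
    [0, 0.0021, 0.03],
    [0, 0.0027, 0.038],
    [0, 0.0027, 0.038],
  ],
  turn=[
    [0, 0, 0],
    [0, 0, 0],
    [0, 0, 0],
    [0, 0, 0],
    [0, 0, 0],
  ],
)

```text
t: 6.92
tcp_pos: [0.5787, -0.3032, 0.0928]
tool_rot: [0.683, 0.729, -0.028, -0.027]
force: [0.5, 1.1, -1.5]
finger_gap: 0.253
gripper_force: 32.5
```

>>> apply_moves(
  claw=[-1, -1, -1, -1],
  travel=[
    [0, 0, 0],
    [0, 0, 0],
    [0, 0, 0],
    [0, 0, 0],
  ],
  turn=[
    [0, 0, 0],
    [0, 0, 0],
    [0, 0, 0],
    [0, 0, 0],
  ],
)

```text
t: 7.25
tcp_pos: [0.5797, -0.3038, 0.0947]
tool_rot: [0.683, 0.729, -0.027, -0.026]
force: [0.9, 0.4, -0.7]
finger_gap: 0.258
gripper_force: 32.6
```

Run:
```python
from h import *
go([.5795,-.304,.093])
```

```text
t 7.25 tcp [ 0.5797 -0.3038  0.0947] F [ 0.9  0.4 -0.7] q [-0.63  0.71  1.38 -0.05  1.11 -0.67] gap 0.258 32.56777882575989
travel [-0.0002, -0.0001, 0.0021] turn [-0.0239, 0.0001, 0.0014]
```

>>> apply_moves(
  claw=[0.1, 0.1, 0.1, 0.1, 0.1],
  travel=[
    [0, 0, 0],
    [0, 0, 0],
    [0, 0, 0],
    [0, 0, 0],
    [0, 0, 0],
  ],
  turn=[
    [0, 0, 0],
    [0, 0, 0],
    [0, 0, 0],
    [0, 0, 0],
    [0, 0, 0],
  ],
)

```text
t: 7.67
tcp_pos: [0.5796, -0.3037, 0.0946]
tool_rot: [0.683, 0.729, -0.027, -0.026]
force: [0.5, -0.3, 0.7]
finger_gap: 0.552
gripper_force: 0.0
```

>>> apply_moves(
  claw=[0.1, 0.1, 0.1, 0.1, 0.1],
  travel=[
    [0, -0.002, -0.03],
    [0, -0.004, -0.06],
    [0, -0.006, -0.09],
    [0, -0.009, -0.13],
    [0, -0.012, -0.17],
  ],
  turn=[
    [0, 0, 0],
    [0, 0, 0],
    [0, 0, 0],
    [-0.024, 0, 0],
    [-0.024, 0, 0],
  ],
)

```text
t: 8.08
tcp_pos: [0.5778, -0.3028, 0.2311]
tool_rot: [0.684, 0.73, 0.0, -0.001]
force: [-0.9, 0.1, -0.0]
finger_gap: 0.549
gripper_force: 0.0
```

Run:
```python
from h import *
c=snap('top','t4')
P=cloud(c);z=P[...,2];v,u=np.mgrid[:400,:640]
go([.5,.08,.23])
# pin axis from t1 / s1 views (arm off the opening?) use wrist w1 lateral profile + top0
for f in('top0','t4','t2'):
    s=pickle.load(open(f+'.pkl','rb'));P=cloud(s);L=(P-BO)@np.array([XD,YD,[0,0,1]]).T
    m=(abs(L[...,1])<88)&(abs(L[...,0])<.07)&(L[...,2]>.028)&(L[...,2]<.055)&(abs(L[...,1])<.088)
    for y0 in np.arange(-.08,.09,.02):
        k=m&(abs(L[...,1]-y0)<.01); print(f,y0.round(3),k.sum(),L[k][:,0].mean().round(4),np.percentile(L[k][:,0],[5,95]).round(4),L[k][:,2].max().round(3)) if k.sum() else 0
```

```text
t 8.13 tcp [ 0.5823 -0.3058  0.2397] F [ 1.9 -0.4  5.2] q [-0.65  0.53  1.31  0.    1.3  -0.72] gap 0.549 0.0
travel [0.488, -0.0715, 0.0077] turn [0.0029, 0.0025, 0.0012]
top0 -0.08 51 0.0086 [-0.003   0.0236] 0.045
top0 -0.06 55 0.0086 [-0.0037  0.0218] 0.045
top0 -0.04 55 0.0088 [-0.0029  0.0207] 0.043
top0 -0.02 55 0.0088 [-0.0039  0.0222] 0.045
top0 0.0 56 0.007 [-0.0055  0.0201] 0.044
top0 0.02 52 0.0068 [-0.0043  0.019 ] 0.044
top0 0.04 57 0.0079 [-0.005   0.0206] 0.044
top0 0.06 42 0.006 [-0.004   0.0183] 0.043
top0 0.08 28 0.0065 [-0.0004  0.0142] 0.038
t4 -0.08 52 0.0092 [-0.0028  0.0234] 0.043
t4 -0.06 52 0.0089 [-0.0033  0.0216] 0.044
t4 -0.04 60 0.0088 [-0.0049  0.0209] 0.046
t4 -0.02 56 0.0081 [-0.0041  0.022 ] 0.045
t4 0.0 54 0.0074 [-0.0048  0.0204] 0.044
t4 0.02 55 0.0066 [-0.0058  0.0195] 0.043
t4 0.04 58 0.0075 [-0.0051  0.0208] 0.045
t4 0.06 45 0.0063 [-0.0062  0.0189] 0.047
t4 0.08 29 0.0069 [-0.0002  0.0147] 0.039
t2 -0.08 50 0.0086 [-0.0026  0.0218] 0.047
t2 -0.06 55 0.0086 [-0.0039  0.0214] 0.045
t2 -0.04 57 0.009 [-0.0032  0.0217] 0.045
t2 -0.02 54 0.008 [-0.0041  0.0213] 0.044
t2 0.0 54 0.0074 [-0.0049  0.0202] 0.046
t2 0.02 56 0.0065 [-0.0059  0.0195] 0.045
t2 0.04 56 0.0071 [-0.0053  0.0201] 0.045
t2 0.06 43 0.0065 [-0.0039  0.0185] 0.043
t2 0.08 30 0.0064 [-0.001   0.0144] 0.039
```

>>> apply_moves(
  claw=[1, 1, 1, 1, 1],
  travel=[
    [0.04, -0.007, 0],
    [0.09, -0.015, 0],
    [0.14, -0.023, 0],
    [0.19, -0.031, 0],
    [0.24, -0.039, 0],
  ],
  turn=[
    [0, 0, 0],
    [0, 0, 0],
    [0, 0, 0],
    [0, 0, 0],
    [0, 0, 0],
  ],
)

```text
t: 8.55
tcp_pos: [0.5358, -0.1126, 0.2309]
tool_rot: [0.684, 0.73, 0.0, 0.0]
force: [0.3, 0.3, 0.7]
finger_gap: 0.998
gripper_force: 0.0
```

>>> apply_moves(
  claw=[1, 1, 1, 1, 1],
  travel=[
    [0.05, -0.008, 0],
    [0.1, -0.016, 0],
    [0.15, -0.024, 0],
    [0.19, -0.031, 0],
    [0.19, -0.031, 0],
  ],
  turn=[
    [0, 0, 0],
    [0, 0, 0],
    [0, 0, 0],
    [0, 0, 0],
    [0, 0, 0],
  ],
)

```text
t: 8.97
tcp_pos: [0.4989, 0.0414, 0.2308]
tool_rot: [0.682, 0.732, 0.0, -0.002]
force: [0.5, 0.1, 0.1]
finger_gap: 0.998
gripper_force: 0.0
```

>>> apply_moves(
  claw=[1, 1, 1, 1],
  travel=[
    [0, 0, 0],
    [0, 0, 0],
    [0, 0, 0],
    [0, 0, 0],
  ],
  turn=[
    [0, 0, 0],
    [0, 0, 0],
    [0, 0, 0],
    [0, 0, 0],
  ],
)

```text
t: 9.3
tcp_pos: [0.5025, 0.0346, 0.2308]
tool_rot: [0.684, 0.729, 0.0, 0.0]
force: [0.6, -0.1, -0.4]
finger_gap: 1.0
gripper_force: 0.0
```

Run:
```python
from h import *
go([.504,.04,.235])
b=snap('wrist','w5');a=snap('side','s5');t=snap('top','t5')
p=lambda im,u0,v0,w,h:cv2.resize(im[v0:v0+h,u0:u0+w,::-1],(400,400),interpolation=cv2.INTER_CUBIC)
cv2.imwrite('pics/m5.png',np.hstack([p(a['pixels'],270,200,120,120),p(b['pixels'],200,80,240,240)]))
```

```text
t 9.3 tcp [0.5025 0.0346 0.2308] F [ 0.6 -0.1 -0.4] q [-0.15  0.32  1.69 -0.    1.13 -0.22] gap 1.0 0.0
travel [0.0067, 0.0023, -0.0052] turn [0.0001, 0.0001, 0.0008]
```

View pics/m5.png

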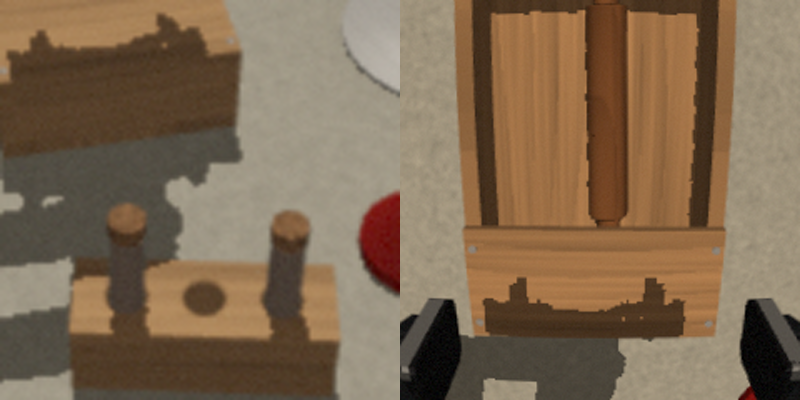

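Both tubes stand equally deep in the rack (side crop, tops (127,215) and (290,225)). The wrist crop shows the barrel's shoulders at y≈4 and y≈218, with its edges at x 587–627.

Run:
```python
from h import *
b=pickle.load(open('w5.pkl','rb'))
W=lambda x,y:(200+(x-400)*.6,80+y*.6)
for nm,q in [('sh+',(607,4)),('sh-',(607,220)),('mid',(607,110))]: print(nm,fish(b,*W(*q),.030))
for nm,q in [('open+',(600,0)),('open-',(600,229)),('boxL',(463,228)),('boxR',(725,228))]: print(nm,fish(b,*W(*q),.08))
```

```text
sh+ [0.50047267 0.14036895 0.03      ]
sh- [ 0.51116216 -0.02326123  0.03      ]
mid [0.50548058 0.06250113 0.03      ]
open+ [0.49545614 0.13917054 0.08      ]
open- [ 0.50491258 -0.01190251  0.08      ]
boxL [ 0.4096007  -0.01750709  0.08      ]
boxR [ 0.59154195 -0.00613437  0.08      ]
```

>>> apply_moves(
  claw=[1, 1, 1, 1, 1],
  travel=[
    [0.004, 0.006, 0.04],
    [0.004, 0.006, 0.085],
    [0.004, 0.006, 0.13],
    [0.004, 0.006, 0.17],
    [0.004, 0.006, 0.2],
  ],
  turn=[
    [0, 0, 0],
    [0, 0, 0],
    [0, 0, 0],
    [0, 0, 0],
    [0, 0, 0],
  ],
)

```text
t: 9.87
tcp_pos: [0.5054, 0.039, 0.0684]
tool_rot: [0.684, 0.729, -0.001, -0.001]
force: [-0.1, -0.5, 0.2]
finger_gap: 1.003
gripper_force: 0.0
```

>>> apply_moves(
  claw=[1, 1, 1, 1],
  travel=[
    [0, 0, 0],
    [0, 0, 0],
    [0, 0, 0],
    [0, 0, 0],
  ],
  turn=[
    [0, 0, 0],
    [0, 0, 0],
    [0, 0, 0],
    [0, 0, 0],
  ],
)

```text
t: 10.2
tcp_pos: [0.5081, 0.0391, 0.0726]
tool_rot: [0.684, 0.73, 0.001, 0.002]
force: [0.8, 0.6, 0.3]
finger_gap: 1.001
gripper_force: 0.0
```

Run:
```python
from h import *
go([.507,.038,.014])
```

```text
t 10.2 tcp [0.5081 0.0391 0.0726] F [0.8 0.6 0.3] q [-0.14  0.57  1.83 -0.    0.74 -0.21] gap 1.001 0.0
travel [-0.0012, -0.0017, 0.0732] turn [0.0012, 0.0003, 0.0013]
```

>>> apply_moves(
  claw=[1, 1, 1, 1, 1],
  travel=[
    [-0.001, -0.001, 0.02],
    [-0.001, -0.001, 0.04],
    [-0.001, -0.001, 0.06],
    [-0.001, -0.001, 0.072],
    [-0.001, -0.001, 0.072],
  ],
  turn=[
    [0, 0, 0],
    [0, 0, 0],
    [0, 0, 0],
    [0, 0, 0],
    [0, 0, 0],
  ],
)

```text
t: 10.62
tcp_pos: [0.5055, 0.0386, 0.013]
tool_rot: [0.684, 0.73, -0.0, -0.0]
force: [-0.0, 0.0, 1.6]
finger_gap: 1.002
gripper_force: 0.0
```

>>> apply_moves(
  claw=[-0.2, -0.2, -0.2, -0.2, -0.2],
  travel=[
    [0, 0, 0],
    [0, 0, 0],
    [0, 0, 0],
    [0, 0, 0],
    [0, 0, 0],
  ],
  turn=[
    [0, 0, 0],
    [0, 0, 0],
    [0, 0, 0],
    [0, 0, 0],
    [0, 0, 0],
  ],
)

```text
t: 11.03
tcp_pos: [0.5061, 0.0386, 0.0138]
tool_rot: [0.684, 0.73, 0.0, 0.001]
force: [-0.7, 0.2, 0.0]
finger_gap: 0.396
gripper_force: 0.0
```

Run:
```python
from h import *
go([.507,.038,.014])
```

```text
t 11.03 tcp [0.5061 0.0386 0.0138] F [-0.7  0.2  0. ] q [-0.14  0.68  1.87  0.    0.6  -0.21] gap 0.396 0.0
travel [-0.0008, 0.0011, -0.0002] turn [0.0004, 0.0001, 0.0014]
```

>>> apply_moves(
  claw=[-1, -1, -1, -1, -1],
  travel=[
    [0, 0, 0],
    [0, 0, 0],
    [0, 0, 0],
    [0, 0, 0],
    [0, 0, 0],
  ],
  turn=[
    [0, 0, 0],
    [0, 0, 0],
    [0, 0, 0],
    [0, 0, 0],
    [0, 0, 0],
  ],
  newtons=80,
)

```text
t: 11.45
tcp_pos: [0.5056, 0.0386, 0.0132]
tool_rot: [0.684, 0.73, -0.0, -0.0]
force: [-0.9, 0.1, 0.3]
finger_gap: -0.003
gripper_force: 0.0
```

>>> apply_moves(
  claw=[-1, -1, -1, -1],
  travel=[
    [0, 0, -0.003],
    [0, 0, -0.006],
    [0, 0, -0.012],
    [0, 0, -0.012],
  ],
  turn=[
    [0, 0, 0],
    [0, 0, 0],
    [0, 0, 0],
    [0, 0, 0],
  ],
)

```text
t: 11.78
tcp_pos: [0.5062, 0.0385, 0.0237]
tool_rot: [0.684, 0.73, 0.0, 0.001]
force: [-0.3, -0.8, -0.7]
finger_gap: 0.0
gripper_force: 0.0
```

Run:
```python
from h import *
go([.507,.038,.024])
s=snap('side','s6');cv2.imwrite('pics/s6c.png',cv2.resize(s['pixels'][120:260,230:370,::-1],(560,560)))
```

```text
t 11.78 tcp [0.5062 0.0385 0.0237] F [-0.3 -0.8 -0.7] q [-0.14  0.66  1.86  0.    0.62 -0.21] gap 0.0 0.0
travel [-0.0007, 0.0009, -0.0004] turn [0.0005, 0.0001, 0.0014]
```

View pics/s6c.png

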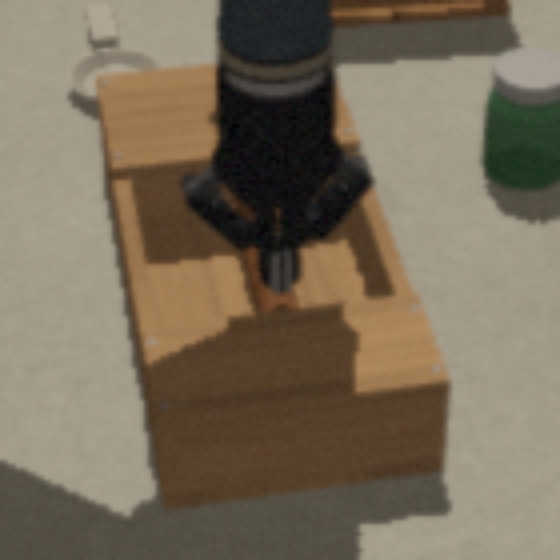

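The fingers shut without holding the pin: in the side crop the shut fingers at (282,270) sit beside or over the pin at (272,290). I'll look at where the pin is now.

Run:
```python
from h import *
BO=np.array([.4945,.0778,0])
s=snap('top','t6');b=snap('wrist','w6')
for f in('t5','t6'):
    s=pickle.load(open(f+'.pkl','rb'));P=cloud(s);L=(P-BO)@np.array([XD,YD,[0,0,1]]).T
    m=(abs(L[...,0])<.07)&(L[...,2]>.028)&(L[...,2]<.055)&(abs(L[...,1])<.088)
    for y0 in np.arange(-.08,.09,.02):
        k=m&(abs(L[...,1]-y0)<.01); print(f,y0.round(3),k.sum(),L[k][:,0].mean().round(4),np.percentile(L[k][:,0],[5,95]).round(4),L[k][:,2].max().round(3)) if k.sum() else 0
p=lambda im,u0,v0,w,h:cv2.resize(im[v0:v0+h,u0:u0+w,::-1],(400,400),interpolation=cv2.INTER_CUBIC)
cv2.imwrite('pics/m6.png',np.hstack([p(b['pixels'],200,80,240,240),p(b['pixels'],200,160,240,240)]))
```

```text
t5 -0.08 16 0.0004 [-0.0052  0.0079] 0.043
t5 0.0 6 -0.0045 [-0.0071 -0.0016] 0.039
t5 0.02 34 -0.0007 [-0.0086  0.0103] 0.044
t5 0.04 54 0.0048 [-0.0072  0.018 ] 0.044
t5 0.06 42 0.0039 [-0.0067  0.0162] 0.043
t5 0.08 29 0.0044 [-0.0025  0.0119] 0.039
```

View pics/m6.png

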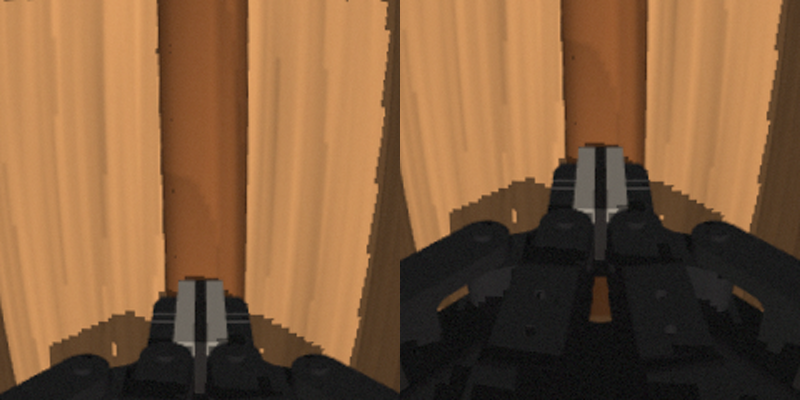

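Run:
```python
from h import *
b=pickle.load(open('w6.pkl','rb'));R=np.array(b['R']);K=b['intrinsics']
print('cam',(-R.T@b['t']).round(4))
def fp(u,v):
    a=np.array([(u-K[0,2])/K[0,0],(v-K[1,2])/K[1,1]]);r=np.hypot(*a)+1e-9
    c=np.r_[a/r*np.sin(r),np.cos(r)];c=c/c[2]*b['depth'][v,u];return (R.T@(c-b['t'])).round(4)
for u,v in[(320,100),(320,150),(320,200),(320,230),(320,240),(313,250),(327,250),(313,255),(327,260),(313,270),(327,280),(310,265),(270,150),(380,150),(320,340)]: print((u,v),b['pixels'][v,u],fp(u,v))
```

```text
cam [0.4998 0.1181 0.2006]
(320, 100) [138  83  45] [0.5    0.1199 0.0422]
(320, 150) [146  87  48] [0.5016 0.0942 0.0418]
(320, 200) [133  77  43] [0.5034 0.0672 0.042 ]
(320, 230) [140  84  47] [0.5046 0.0491 0.0406]
(320, 240) [143  85  46] [0.5049 0.0434 0.0417]
(313, 250) [111 104  97] [0.5011 0.0486 0.0649]
(327, 250) [109 103  96] [0.508  0.0488 0.0644]
(313, 255) [111 105  98] [0.5012 0.0486 0.07  ]
(327, 260) [110 105  95] [0.5078 0.0489 0.0747]
(313, 270) [109 103  94] [0.5015 0.0487 0.0842]
(327, 280) [109 102  94] [0.5074 0.0489 0.0921]
(310, 265) [107 101  93] [0.5    0.048  0.0788]
(270, 150) [207 147  91] [0.4711 0.088  0.0119]
(380, 150) [206 147  88] [0.5391 0.0925 0.0119]
(320, 340) [72 42 21] [ 0.5104 -0.0405  0.0344]
```

>>> apply_moves(
  claw=[1, 1, 1, 1, 1],
  travel=[
    [0, 0, 0],
    [0, 0, 0],
    [0, 0, 0],
    [0, 0, 0],
    [0, 0, 0],
  ],
  turn=[
    [0, 0, 0],
    [0, 0, 0],
    [0, 0, 0],
    [0, 0, 0],
    [0, 0, 0],
  ],
)

```text
t: 12.35
tcp_pos: [0.5056, 0.0386, 0.0227]
tool_rot: [0.684, 0.73, -0.0, -0.0]
force: [-0.6, -0.2, 0.4]
finger_gap: 0.711
gripper_force: 0.0
```

>>> apply_moves(
  claw=[1, 1, 1, 1, 1],
  travel=[
    [0, 0, 0.01],
    [0, 0, 0.02],
    [0, 0, 0.03],
    [0, 0, 0.03],
    [0, 0, 0.03],
  ],
  turn=[
    [0, 0, 0],
    [0, 0, 0],
    [0, 0, 0],
    [0, 0, 0],
    [0, 0, 0],
  ],
)

```text
t: 12.77
tcp_pos: [0.5048, 0.0387, -0.0022]
tool_rot: [0.684, 0.73, -0.001, -0.001]
force: [-0.1, -0.8, -0.6]
finger_gap: 0.999
gripper_force: 0.0
```

```bash
cat > f.py <<'E'
from h import *
def tips(b):
    R=np.array(b['R']);K=b['intrinsics'];v,u=np.mgrid[:400,:640]
    ax=(u-K[0,2])/K[0,0];ay=(v-K[1,2])/K[1,1];r=np.hypot(ax,ay)+1e-9
    c=np.stack([ax/r*np.tan(r),ay/r*np.tan(r),np.ones_like(r)],-1)*b['depth'][...,None]
    P=(c-b['t'])@R; T=manip.sense();Rt=Ro.from_quat(T['tool_rot']).as_matrix()
    Q=(P-T['tcp_pos'])@Rt; im=b['pixels'].astype(int)
    k=(abs(Q[...,0])<.02)&(abs(Q[...,1])<.062)&(Q[...,2]<0.03)&(np.ptp(im,axis=2)<25)&(b['depth']>0)
    for sgn in(-1,1):
        q=Q[k&(np.sign(Q[...,1])==sgn)]; q=q[np.argsort(-q[:,2])]
        print('finger',sgn,len(q),q[:40:5].round(4).tolist())
E
python3 - <<'E'
from f import *
go([.507,.038,-.02])
tips(snap('wrist','w7'))
E
```

```text
t 12.77 tcp [ 0.5048  0.0387 -0.0022] F [-0.1 -0.8 -0.6] q [-0.14  0.71  1.87  0.    0.57 -0.21] gap 0.999 0.0
travel [-0.001, 0.0027, 0.0223] turn [-0.0007, -0.0001, 0.0014]
finger -1 13245 [[-0.0082, -0.044, -0.0479], [-0.0007, -0.0439, -0.0483], [-0.001, -0.0438, -0.0488], [-0.0086, -0.0442, -0.0491], [0.0051, -0.0434, -0.0494], [0.003, -0.0436, -0.0496], [0.0002, -0.0439, -0.0498], [-0.0068, -0.0438, -0.05]]
finger 1 14040 [[-0.0067, 0.0417, -0.0474], [0.0054, 0.0416, -0.048], [0.0035, 0.0417, -0.0486], [-0.0034, 0.0415, -0.0488], [-0.0026, 0.0413, -0.0491], [0.0023, 0.0416, -0.0496], [0.0001, 0.0413, -0.0497], [0.0048, 0.0417, -0.05]]
```

>>> apply_moves(
  claw=[1, 1, 1, 1, 1],
  travel=[
    [0, 0.0025, 0.008],
    [0, 0.0025, 0.015],
    [0, 0.0025, 0.022],
    [0, 0.0025, 0.022],
    [0, 0.0025, 0.022],
  ],
  turn=[
    [0, 0, 0],
    [0, 0, 0],
    [0, 0, 0],
    [0, 0, 0],
    [0, 0, 0],
  ],
)

```text
t: 13.23
tcp_pos: [0.5072, 0.0388, -0.0193]
tool_rot: [0.684, 0.73, -0.0, -0.0]
force: [-0.8, 0.2, -0.1]
finger_gap: 1.004
gripper_force: 0.0
```

>>> apply_moves(
  claw=[-1, -1, -1, -1, -1],
  travel=[
    [0, 0, 0],
    [0, 0, 0],
    [0, 0, 0],
    [0, 0, 0],
    [0, 0, 0],
  ],
  turn=[
    [0, 0, 0],
    [0, 0, 0],
    [0, 0, 0],
    [0, 0, 0],
    [0, 0, 0],
  ],
  newtons=60,
)

```text
t: 13.65
tcp_pos: [0.5079, 0.0387, -0.0183]
tool_rot: [0.683, 0.73, 0.0, 0.0]
force: [-0.3, -0.4, 5.7]
finger_gap: 0.325
gripper_force: 58.8
```

>>> apply_moves(
  claw=[-1, -1, -1, -1, -1],
  travel=[
    [0, 0, 0],
    [0, 0, 0],
    [0, 0, 0],
    [0, 0, 0],
    [0, 0, 0],
  ],
  turn=[
    [0, 0, 0],
    [0, 0, 0],
    [0, 0, 0],
    [0, 0, 0],
    [0, 0, 0],
  ],
)

```text
t: 14.07
tcp_pos: [0.5079, 0.0387, -0.0183]
tool_rot: [0.683, 0.73, 0.0, 0.0]
force: [0.2, -0.1, 6.2]
finger_gap: 0.328
gripper_force: 59.0
```

Run:
```python
from f import *
go([.507,.038,-.02])
tips(snap('wrist','w8'))
```

```text
t 14.07 tcp [ 0.5079  0.0387 -0.0183] F [ 0.2 -0.1  6.2] q [-0.14  0.74  1.87 -0.    0.53 -0.21] gap 0.328 58.95799398422241
travel [-0.0008, -0.0012, 0.0021] turn [0.0002, 0.0001, 0.0015]
finger -1 17438 [[0.0097, -0.0202, -0.0395], [0.0101, -0.0181, -0.0401], [0.0101, -0.0205, -0.0414], [0.0104, -0.0164, -0.0418], [0.0107, -0.0183, -0.0426], [0.0098, -0.0188, -0.0429], [0.0099, -0.0198, -0.0431], [0.0106, -0.0178, -0.0433]]
finger 1 17377 [[-0.0002, 0.0226, -0.0297], [0.0097, 0.0173, -0.0395], [0.0099, 0.0181, -0.0411], [0.0097, 0.0165, -0.0417], [0.0105, 0.016, -0.0422], [0.0102, 0.0169, -0.0427], [0.0094, 0.0149, -0.0432], [0.0101, 0.0163, -0.0434]]
```

>>> apply_moves(
  claw=[-1, -1, -1, -1, -1],
  travel=[
    [0, 0, -0.005],
    [0, -0.003, -0.011],
    [0, -0.006, -0.0125],
    [0.01, -0.01, -0.0125],
    [0.025, -0.01, -0.0125],
  ],
  turn=[
    [0, 0, 0],
    [0, 0, 0],
    [0, 0, 0],
    [0, 0, 0],
    [0, 0, 0],
  ],
  newtons=80,
)

```text
t: 14.53
tcp_pos: [0.4972, 0.0582, -0.0088]
tool_rot: [0.684, 0.729, -0.0, -0.001]
force: [0.1, 0.2, -0.2]
finger_gap: 0.32
gripper_force: 78.8
```

Run:
```python
from f import *
go([.5,.06,-.01])
s=snap('wrist','w9')
for v in(120,180,220):
    d=s['depth'][v,290:352]; 
    print(v,[fish(s,320,v,.04).round(3).tolist()],np.where(d<np.median(np.r_[d[:8],d[-8:]])-.012)[0][[0,-1]]+290,d.min())
```

```text
t 14.53 tcp [ 0.4972  0.0582 -0.0088] F [ 0.1  0.2 -0.2] q [-0.11  0.72  1.89 -0.    0.54 -0.17] gap 0.32 78.80371570587158
travel [0.0021, 0.0037, 0.0014] turn [-0.0005, -0.0001, 0.0008]Traceback (most recent call last):
  File "<stdin>", line 6, in <module>
IndexError: index 0 is out of bounds for axis 0 with size 0
```

>>> apply_moves(
  claw=[-1, -1, -1, -1, -1],
  travel=[
    [0.018, 0, 0],
    [0.036, 0, 0],
    [0.054, 0, 0],
    [0.068, 0, 0],
    [0.075, 0, 0],
  ],
  turn=[
    [0, 0, 0],
    [0, 0, 0],
    [0, 0, 0],
    [0, 0, 0],
    [0, 0, 0],
  ],
)

```text
t: 15.0
tcp_pos: [0.4937, 0.1199, -0.009]
tool_rot: [0.683, 0.731, -0.0, -0.0]
force: [0.7, -1.0, -1.8]
finger_gap: 0.32
gripper_force: 78.8
```

>>> apply_moves(
  claw=[-1, -1, -1],
  travel=[
    [0, 0, 0],
    [0, 0, 0],
    [0, 0, 0],
  ],
  turn=[
    [0, 0, 0],
    [0, 0, 0],
    [0, 0, 0],
  ],
)

```text
t: 15.25
tcp_pos: [0.4945, 0.1177, -0.0088]
tool_rot: [0.684, 0.73, -0.0, 0.0]
force: [0.8, -0.4, 0.6]
finger_gap: 0.32
gripper_force: 78.8
```

Run:
```python
from f import *
go([.494,.118,-.01])
a=snap('side','s9');cv2.imwrite('pics/s9c.png',cv2.resize(a['pixels'][110:250,230:370,::-1],(560,560),interpolation=cv2.INTER_CUBIC))
```

```text
t 15.25 tcp [ 0.4945  0.1177 -0.0088] F [ 0.8 -0.4  0.6] q [ 0.01  0.72  1.87 -0.    0.55 -0.05] gap 0.32 78.82868528366089
travel [0.0004, -0.0006, 0.0015] turn [-0.0, 0.0, 0.0014]
```

View pics/s9c.png

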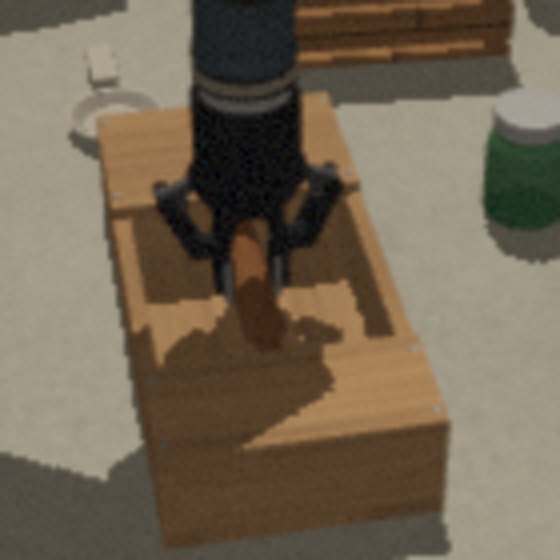

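The pin is held, with its −y handle end visible at (268,345), clear of the board without the hole. Now I'll work out the tilt-and-draw waypoints.

```bash
cat >> f.py <<'E'
BO=np.array([.4945,.0778,0])
def way(l,R0=None,p0=None):
    s=manip.sense();R=Ro.from_quat(s['tool_rot']).as_matrix() if R0 is None else R0;p=s['tcp_pos'] if p0 is None else p0
    x0=(s['tcp_pos']-BO)@XD
    for yc,zc,th in l:
        a=np.radians(th);y=yc-20*np.cos(a)-45.3*np.sin(a);z=zc+20*np.sin(a)-45.3*np.cos(a)
        P=BO+XD*x0+YD*y/1e3+[0,0,z/1e3]; T=Ro.from_rotvec(-a*XD).as_matrix()@RD
        print((yc,zc,th),P.round(4),'travel',(R.T@(P-p)/.8).round(4).tolist(),'turn',(Ro.from_matrix(R.T@T).as_rotvec()/np.pi).round(4).tolist())
E
python3 - <<'E'
from f import *
go([.494,.118,-.01])
way([(60,36.5,0),(60,42,3),(60,47,6.5),(60,52,9.5),(60,57,13)])
E
```

```text
t 15.3 tcp [ 0.4946  0.1175 -0.0088] F [-0.1  0.2 -0.7] q [ 0.01  0.72  1.87 -0.    0.55 -0.05] gap 0.32 78.82898569107056
travel [0.0006, -0.0007, 0.0015] turn [0.0, 0.0, 0.0013]
(60, 36.5, 0) [ 0.4946  0.1179 -0.0088] travel [0.0004, 0.0, -0.0] turn [0.0, 0.0, 0.0013]
(60, 42, 3) [ 0.4947  0.1155 -0.0022] travel [-0.0025, -0.0, -0.0083] turn [0.0001, -0.0166, 0.0012]
(60, 47, 6.5) [0.4949 0.1129 0.0043] travel [-0.0058, -0.0, -0.0163] turn [0.0001, -0.0361, 0.0012]
(60, 52, 9.5) [0.495  0.1107 0.0106] travel [-0.0086, -0.0, -0.0243] turn [0.0001, -0.0527, 0.0012]
(60, 57, 13) [0.4951 0.1082 0.0174] travel [-0.0117, -0.0, -0.0327] turn [0.0002, -0.0722, 0.0012]
```

>>> apply_moves(
  claw=[-1, -1, -1, -1, -1],
  travel=[
    [-0.0025, 0, -0.0083],
    [-0.0058, 0, -0.0163],
    [-0.0086, 0, -0.0243],
    [-0.0117, 0, -0.0327],
    [-0.0117, 0, -0.0327],
  ],
  turn=[
    [0, -0.0166, 0],
    [0, -0.036, 0],
    [0, -0.053, 0],
    [0, -0.072, 0],
    [0, -0.072, 0],
  ],
)

```text
t: 15.72
tcp_pos: [0.4958, 0.1095, 0.0181]
tool_rot: [0.679, 0.726, -0.077, 0.083]
force: [-0.3, 0.5, -0.3]
finger_gap: 0.323
gripper_force: 78.8
```

>>> apply_moves(
  claw=[-1, -1],
  travel=[
    [0, 0, 0],
    [0, 0, 0],
  ],
  turn=[
    [0, 0, 0],
    [0, 0, 0],
  ],
)

```text
t: 15.88
tcp_pos: [0.4948, 0.1083, 0.0171]
tool_rot: [0.68, 0.725, -0.077, 0.082]
force: [-0.7, -0.9, -1.0]
finger_gap: 0.321
gripper_force: 78.8
```

Run:
```python
from f import *
go([.494,.118,-.01])
way([(60,57,13),(51,61,15.5),(42,66,18),(23,72.2,18),(4,78.3,18)])
```

```text
t 15.88 tcp [0.4948 0.1083 0.0171] F [-0.7 -0.9 -1. ] q [ 0.14  0.7   1.83 -0.37  0.67  0.37] gap 0.321 78.81609678268433
travel [0.0194, -0.0002, 0.0303] turn [-0.0001, 0.0716, 0.0012]
(60, 57, 13) [0.4948 0.1082 0.0174] travel [-0.0002, -0.0, -0.0003] turn [0.0001, -0.0006, 0.0012]
(51, 61, 15.5) [0.4955 0.0975 0.0227] travel [-0.0147, -0.0001, -0.0038] turn [0.0001, -0.0145, 0.0012]
(42, 66, 18) [0.4961 0.0869 0.0291] travel [-0.0295, -0.0001, -0.0086] turn [0.0001, -0.0284, 0.0012]
(23, 72.2, 18) [0.4973 0.0679 0.0353] travel [-0.0543, -0.0002, -0.0109] turn [0.0001, -0.0284, 0.0012]
(4, 78.3, 18) [0.4985 0.049  0.0414] travel [-0.0792, -0.0003, -0.013] turn [0.0001, -0.0284, 0.0012]
```

>>> apply_moves(
  claw=[-1, -1, -1, -1, -1],
  travel=[
    [-0.0075, 0, -0.002],
    [-0.0147, 0, -0.0038],
    [-0.022, 0, -0.006],
    [-0.0295, 0, -0.0086],
    [-0.0295, 0, -0.0086],
  ],
  turn=[
    [0, -0.007, 0],
    [0, -0.0145, 0],
    [0, -0.0215, 0],
    [0, -0.0284, 0],
    [0, -0.0284, 0],
  ],
)

```text
t: 16.3
tcp_pos: [0.4963, 0.0863, 0.0292]
tool_rot: [0.676, 0.72, -0.108, 0.114]
force: [0.0, -0.1, -1.9]
finger_gap: 0.318
gripper_force: 78.8
```

Run:
```python
from f import *
go([.494,.118,-.01])
way([(42,66,18),(23,72.2,18),(4,78.3,18),(-15,84.5,18),(-34,90.7,18)])
for f in('top','side'):
    s=snap(f,f+'10');P=cloud(s);L=(P-BO)@np.array([XD,YD,[0,0,1]]).T;c=s['pixels'].astype(int)
    k=(abs(L[...,0])<.02)&(L[...,1]>-.12)&(L[...,1]<-.0)&(L[...,2]>.03)&(L[...,2]<.16)
    for y0 in np.arange(-.115,0,.015):
        q=L[k&(abs(L[...,1]-y0)<.0075)]; print(f,y0.round(3),len(q),np.percentile(q[:,2],[10,50,98]).round(3) if len(q) else '')
```

```text
t 16.3 tcp [0.4963 0.0863 0.0292] F [ 0.  -0.1 -1.9] q [ 0.16  0.69  1.82 -0.49  0.72  0.47] gap 0.318 78.81555318832397
travel [0.0529, -0.0003, 0.0343] turn [-0.0001, 0.1003, 0.001]
(42, 66, 18) [0.4962 0.0869 0.0291] travel [0.0007, 0.0, -0.0001] turn [0.0001, 0.0003, 0.001]
(23, 72.2, 18) [0.4974 0.0679 0.0353] travel [-0.0243, -0.0001, -0.0001] turn [0.0001, 0.0003, 0.001]
(4, 78.3, 18) [0.4986 0.049  0.0414] travel [-0.0492, -0.0002, -0.0] turn [0.0001, 0.0003, 0.001]
(-15, 84.5, 18) [0.4997 0.03   0.0476] travel [-0.0742, -0.0002, -0.0] turn [0.0001, 0.0003, 0.001]
(-34, 90.7, 18) [0.5009 0.0111 0.0538] travel [-0.0992, -0.0003, -0.0] turn [0.0001, 0.0003, 0.001]
top -0.115 50 [0.075 0.079 0.083]
top -0.1 64 [0.076 0.079 0.084]
top -0.085 13 [0.078 0.102 0.11 ]
top -0.07 27 [0.104 0.11  0.114]
top -0.055 30 [0.098 0.104 0.11 ]
top -0.04 33 [0.093 0.099 0.104]
top -0.025 48 [0.091 0.098 0.105]
top -0.01 47 [0.086 0.094 0.101]
side -0.115 47 [0.079 0.081 0.083]
side -0.1 57 [0.08  0.081 0.083]
side -0.085 33 [0.08  0.103 0.112]
side -0.07 21 [0.107 0.11  0.113]
side -0.055 15 [0.102 0.105 0.109]
side -0.04 24 [0.082 0.098 0.104]
side -0.025 46 [0.091 0.099 0.104]
side -0.01 23 [0.087 0.097 0.101]
```

>>> apply_moves(
  claw=[-1, -1, -1, -1, -1],
  travel=[
    [-0.015, 0, 0],
    [-0.035, 0, 0],
    [-0.055, 0, 0],
    [-0.075, 0, 0],
    [-0.095, 0, 0],
  ],
  turn=[
    [0, 0, 0],
    [0, 0, 0],
    [0, 0, 0],
    [0, 0, 0],
    [0, 0, 0],
  ],
)

```text
t: 16.82
tcp_pos: [0.5009, 0.0137, 0.0532]
tool_rot: [0.675, 0.721, -0.107, 0.114]
force: [-1.2, 0.5, -1.4]
finger_gap: 0.321
gripper_force: 78.8
```

>>> apply_moves(
  claw=[-1, -1, -1, -1, -1],
  travel=[
    [-0.02, 0, 0],
    [-0.04, 0, 0],
    [-0.06, 0, 0],
    [-0.065, 0, 0],
    [-0.065, 0, 0],
  ],
  turn=[
    [0, 0, 0],
    [0, 0, 0],
    [0, 0, 0],
    [0, 0, 0],
    [0, 0, 0],
  ],
)

```text
t: 17.23
tcp_pos: [0.5045, -0.0357, 0.0695]
tool_rot: [0.676, 0.72, -0.107, 0.115]
force: [0.1, -0.2, -1.0]
finger_gap: 0.325
gripper_force: 78.8
```

Run:
```python
from f import *
go([.494,.118,-.01])
way([(-80,105,18),(-80,130,18),(-80,160,18),(-80,190,18),(-80,220,18),(-80,250,18)])
```

```text
t 17.23 tcp [ 0.5045 -0.0357  0.0695] F [ 0.1 -0.2 -1. ] q [-0.09  0.6   1.86 -0.5   0.7   0.24] gap 0.325 78.82488369941711
travel [0.2139, -0.0011, 0.0348] turn [0.0004, 0.1004, 0.0004]
(-80, 105, 18) [ 0.5044 -0.0348  0.0681] travel [0.0016, -0.0, 0.0013] turn [0.0004, 0.0004, 0.0004]
(-80, 130, 18) [ 0.5044 -0.0348  0.0931] travel [-0.0081, 0.0, -0.0284] turn [0.0004, 0.0004, 0.0004]
(-80, 160, 18) [ 0.5044 -0.0348  0.1231] travel [-0.0197, 0.0001, -0.0641] turn [0.0004, 0.0004, 0.0004]
(-80, 190, 18) [ 0.5044 -0.0348  0.1531] travel [-0.0313, 0.0001, -0.0997] turn [0.0004, 0.0004, 0.0004]
(-80, 220, 18) [ 0.5044 -0.0348  0.1831] travel [-0.043, 0.0001, -0.1354] turn [0.0004, 0.0004, 0.0004]
(-80, 250, 18) [ 0.5044 -0.0348  0.2131] travel [-0.0546, 0.0002, -0.171] turn [0.0004, 0.0004, 0.0004]
```

>>> apply_moves(
  claw=[-1, -1, -1, -1, -1],
  travel=[
    [-0.0081, 0, -0.0284],
    [-0.0197, 0, -0.0641],
    [-0.0313, 0, -0.0997],
    [-0.043, 0, -0.1354],
    [-0.05, 0, -0.16],
  ],
  turn=[
    [0, 0, 0],
    [0, 0, 0],
    [0, 0, 0],
    [0, 0, 0],
    [0, 0, 0],
  ],
)

```text
t: 17.65
tcp_pos: [0.5047, -0.0318, 0.2054]
tool_rot: [0.675, 0.721, -0.106, 0.115]
force: [0.5, -0.2, -1.6]
finger_gap: 0.322
gripper_force: 79.0
```

>>> apply_moves(
  claw=[-1, -1, -1, -1, -1],
  travel=[
    [0, 0, 0],
    [0, 0, 0],
    [0, 0, 0],
    [0, 0, 0],
    [0, 0, 0],
  ],
  turn=[
    [0, 0, 0],
    [0, 0, 0],
    [0, 0, 0],
    [0, 0, 0],
    [0, 0, 0],
  ],
)

```text
t: 18.07
tcp_pos: [0.5031, -0.0322, 0.2015]
tool_rot: [0.675, 0.721, -0.108, 0.113]
force: [0.2, -0.8, -1.4]
finger_gap: 0.32
gripper_force: 79.0
```

>>> apply_moves(
  claw=[-1, -1, -1, -1, -1],
  travel=[
    [0, 0, 0],
    [0, 0, 0],
    [0, 0, 0],
    [0, 0, 0],
    [0, 0, 0],
  ],
  turn=[
    [0, 0, 0],
    [0, 0, 0],
    [0, 0, 0],
    [0, 0, 0],
    [0, 0, 0],
  ],
)

```text
t: 18.48
tcp_pos: [0.5043, -0.0325, 0.2031]
tool_rot: [0.675, 0.721, -0.107, 0.115]
force: [-0.2, -0.2, -2.0]
finger_gap: 0.322
gripper_force: 79.0
```

Run:
```python
from f import *
go([.494,.118,-.01])
s=snap('side','s12')
P=cloud(s);L=(P-BO)@np.array([XD,YD,[0,0,1]]).T
k=(abs(L[...,0])<.03)&(L[...,1]>-.25)&(L[...,1]<.09)&(L[...,2]>.1)&(L[...,2]<.32)
c=s['pixels'].astype(int);k&=(c[...,0]-c[...,2]>20)
for y0 in np.arange(-.22,.09,.03):
    q=L[k&(abs(L[...,1]-y0)<.015)]; print(y0.round(3),len(q),np.percentile(q[:,2],[2,50,98]).round(3) if len(q) else '')
m=(abs(P[...,2]-.128)<.012)&(P[...,0]>.45)&(P[...,0]<.62)&(P[...,1]<-.25)&(P[...,1]>-.35)
n,l,st,ct=cv2.connectedComponentsWithStats(m.astype(np.uint8))
for i in range(1,n):
    if st[i,4]>20: print('tube top',P[l==i].mean(0).round(3),P[l==i][:,2].max().round(3))
```

```text
t 18.48 tcp [ 0.5043 -0.0325  0.2031] F [-0.2 -0.2 -2. ] q [-0.08  0.38  1.75 -0.37  1.    0.05] gap 0.322 78.99545788764954
travel [0.2619, -0.0005, 0.1947] turn [0.0002, 0.1004, 0.0014]
-0.22 0 
-0.19 79 [0.273 0.282 0.287]
-0.16 96 [0.255 0.272 0.28 ]
-0.13 56 [0.253 0.269 0.276]
-0.1 78 [0.242 0.261 0.307]
-0.07 28 [0.248 0.252 0.277]
-0.04 15 [0.237 0.243 0.247]
-0.01 10 [0.228 0.234 0.238]
0.02 0 
0.05 0 
0.08 0 
tube top [ 0.484 -0.296  0.131] 0.139
tube top [ 0.581 -0.314  0.131] 0.138
```

The pin is held with its lowest point about 0.19 m up, and both tubes are standing in the rack. Handing in.

```bash
python3 -c "
from station import manip
print(manip.sign_off())"
```

```text
the job is handed in; nothing more can be done
None
```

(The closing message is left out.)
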